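Shut the guard and start the glass grinder

TASK

Start the wet lap grinder: push its raised splash guard down with the fingertips until it is fully shut, and only then press the square button on the control desk all the way down, hold it there a moment, and let it come up again as you withdraw. Press lightly throughout, no harder than 30 N. Do not press the mushroom-headed or the round button, pick nothing up, and leave the glasses, tools and other loose things where they are.

Things in the scene. Friction and masses are not known exactly. Their poses are not given: they have to be found in the camera images.
- lap_grinder: wet lap grinder, fixed to the bench: a green square pan 270 x 270 mm, 85 mm high, open on top, with a flat grinding disc inside; it stands on the left or the right, the control desk on the other side. Origin at the centre of its underside; x points to the hinge side (away from the robot, within 0.2 rad of world x), z up. It carries the guard.
- guard (a joint): angle (rad) of the splash guard, a stiff flat green sheet 270 x 270 mm, 5 mm thick, hinged along the far top edge of the pan. 0 = shut, lying flat on the pan (top face at 91 mm above the bench); grows as the near edge rises; it starts between 0.4 and 0.75. The hinge is stiff: the guard stays at any angle; pushing the middle down takes about 2 to 6 N and it meets a hard stop at 0.
- guard_middle (a point): the middle of the guard's top (outer) face, 135 mm from the hinge line; its x axis points along the sheet to the hinge, z out of the top face
- guard_hinge (a point): the middle of the hinge line, 85.5 mm above the bench; y runs along the hinge line. With the guard shut the guard's middle lies 135 mm from here towards the robot and 5 mm higher.
- desk: control desk, fixed: an aluminium block 200 x 300 mm, 40 mm high, origin at the centre of its underside, x away from the robot (yaw within 0.25 rad), y along its length. Three button boxes stand in a row along y (85 mm apart, 45 mm beyond the desk's centre line, in any order); a tumbler and a steel cone stand on the nearer half.
- start_box: fixed white base (56 x 56 x 12 mm, on the desk) of the square start button, with that button; origin at the centre of its underside
- start (a joint): travel (m) of the start button, the SQUARE black button, 34 x 34 mm, flat top: 0 = up, 0.006 = fully down. Moves straight down; spring: 1.5 N to start moving, 5 N fully down; springs back up when let go.
- start_top (a point): centre of the square start button's top face (about 65 mm above the bench when up); moves with it
- stop (a joint): travel (m) of the stop button, black, a wide round MUSHROOM head 48 mm across: 0 = up, 0.006 = fully down. Same spring as the start button. Must not be pressed.
- stop_top (a point): centre of the top of the stop button, same height as the start button's
- water (a joint): travel (m) of the water button, black, a small plain ROUND button 28 mm across: 0 = up, 0.006 = fully down. Same spring as the start button. Must not be pressed.
- water_top (a point): centre of the top of the water button, same height as the start button's
- tumbler: loose clear glass tumbler, 72 mm across, 85 mm high, on the near half of the desk; origin at the centre of its underside
- cone: loose steel cone, 60 mm across, 52 mm high, on the near half of the desk; origin at the centre of its underside
- goblet: loose green glass, 66 mm across, 110 mm high, on the bench; origin at the centre of its underside
- paste: loose jar of polishing paste, 68 mm across, 75 mm high, on the bench; origin at the centre of its underside
- stone: loose dressing stone 150 x 50 x 25 mm, on the bench; origin at the centre of its underside
- flange: loose flat steel ring 90 mm across, 12 mm thick, on the bench near the robot; origin at the centre of its underside
- spanner: loose steel spanner 170 mm long lying on the bench near the robot; its long axis is x

How it is judged:
By the outcome, as a careful person would: the job done as asked, in the order asked, and still so for the second after the job is handed in, with the robot touching nothing.
It also fails if it takes over 48 s, if anything falls off the work surface, if the arm or the gripper's body presses on something with over 40 N, if the wrist force passes 120 N, or if a joint passes its speed limit or range.

ROBOT

A 6-joint arm with a two-finger parallel gripper is mounted at the origin on the work surface. World frame = base frame: x ahead of the robot, y to its left, z up, the work surface at z = 0. Lengths are in m, angles in rad, forces in N, time in s.
With the tool pointing down it reaches from about 0.25 to 0.775 m from the base axis. Payload 4 kg.
Tool frame: the origin (TCP) lies at the very end of the fingers, on their centre line; the grasp point (between the pads) lies 19 mm behind it; z points along the fingers, y is the line along which they close (so a half turn about z gives the same grasp; the last joint's range is limited). The gripper opens to 94 mm and grips with 3 to 60 N. Pads are 16 mm wide; open, the fingers measure 119 mm over their backs; the gripper's body (75 mm by 177 mm) begins 78 mm behind the grasp point.
Start: joints at [-1.368, 0.087, 1.371, -0, 1.684, -0.103], TCP at [0.166, -0.525, 0.206] pointing down, gripper open.
Joint ranges: [-3.1, 3.1], [-0.76, 2.03], [0.27, 2.55], [-1.08, 4.22], [0.17, 2.65], [-2.57, 2.57]. Speed limits (rad/s): [2.79, 2.79, 3.14, 3.14, 3.14, 3.14].

INTERFACE

Orientations are given as [roll, pitch, yaw] about the fixed x, y, z axes, in that order (R = Rz(yaw) Ry(pitch) Rx(roll)).
In Python, from bench import robot, snapshot, finder gives the robot as it stands.
- The arm moves only by the tool drive_tool, never from a script. Its argument "deltas" is text: rows parted by semicolons, each of 7 numbers parted by spaces: the shift along the tool's x, y, z each as a share of 100 mm, from -1 to 1, then the turn, a rotation vector about the tool's x, y, z each as a share of 90 degrees, from -1 to 1, then the finger opening in mm, from 0 to 94. In form: tx ty tz rx ry rz gripper; .... A call has 1 to 5 rows; each row is the pose to reach, as a shift and turn from the pose commanded when the call began, along the tool's axes at that moment; what a row does not reach only later rows make up. A row lasts 1/10 s, in which the tool goes at most 50 mm and 8.59 degrees, less where a joint would pass 70% of its speed; a pose out of reach is approached as far as the arm can. A call with a number of a shift or a turn outside -1 to 1 is refused whole. A call with a gripper value outside its range is refused whole. The fingers move at their own pace and stop on an object; the grip force is fixed at half the most. Time passes only in rows, so rows that repeat a pose let the fingers close. It gives the time, the measured TCP pose, the force, the opening and the grip force at its end, in the units of the state.
- robot.get_obs(): the state, without advancing time (a new reading comes with each control period).
- snapshot(name): name is "scene" or "top" or "wrist"; returns a dict with "img" (420x560x3 uint8, red, green, blue), "fx", "fy", "cx", "cy" (pixels), "T" (4x4, takes a point from camera to world coordinates); the wrist camera has in their place "hand_eye" (4x4, takes a point from camera to tool coordinates, whose origin is the TCP and whose axes are the flange's). Camera axes: x right, y up, looking along -z (the intrinsics and any distortion apply to the point x, -y, -z); pixel columns grow to the right and rows downward; lengths in m; the calibration is good to about 2 mm. The wrist camera is an equidistant fisheye: a pixel r from the principal point sees the ray r / f radians off the axis. A picture is of the moment at which its call begins: read the wrist's pose just before it. There is no depth.
- robot.close_job(): hands the job in; it is judged then, once.
Trained networks look in the newest picture that a camera, given by its name, has taken for a name from the list of things; names that differ only in an ending like _2 or _b are one class to them, and where a whole thing is asked for, a point or a joint stands for the part that bears it (a point fixed in the world has none). Each returns a list of dicts, best first, with "confidence" (0 to 1); they miss things now and then, are a little off and sometimes report something else, mostly with a low value. They report only what shows in the picture. A call takes as long as a camera call.
- finder.look_for(camera, thing): "xy" ([column, row] in pixels, amid what is visible of it).
- finder.masks_of(camera, thing): "region" (420x560 bool, what is visible of it) and "xy" ([column, row] in pixels, amid what is visible of it).
- finder.landmark_of(camera, thing): "xy" ([column, row] in pixels: a listed point, or the origin of a listed thing).
The state is a dict: "time": time; "joint_positions": joint angles; "qvel": joint speeds; "joint_torque": joint torques, N m; "tool_pos": TCP position; "ee_rot": TCP orientation; "wrist_force": force on the tool from outside, world axes, zero at the start; "wrist_torque": the same for the moment, N m; "width": finger opening in m; "finger_force": force on a finger pad.
Only numpy, scipy, OpenCV 4.12 (cv2) and the standard library are available. Lean on these libraries where they do the work, as an engineer would, in place of code of your own. Each camera call takes 0.05 s, during which the arm holds its last target. There are 200 camera calls.

## Working session

There is one attempt and no reset: what is moved stays moved. The work goes in short steps, Python scripts to look and compute and a tool call to move; the robot and the scene stay as the last step left them, time stands still between calls to the robot, and variables do not carry over. Pictures are saved under pics/ and viewed, at most 10 in all, crops included, and the job is handed in when it is done.

Besides the shell and the picture viewer there is one more tool, called as name(argument=value, ...) on one line, values as JSON. drive_tool: Moves the arm, as the interface text tells. Shift numbers are shares of 100 mm and turn numbers shares of 90 degrees, none past 1 either way. Its arguments: {"type":"object","properties":{"deltas":{"type":"string"}},"required":["deltas"]}

```bash
mkdir -p pics; cat > h.py <<'E'
import numpy as np,cv2
from bench import robot,snapshot,finder
def ray(s,uv):
    d=np.array([(uv[0]-s['cx'])/s['fx'],-(uv[1]-s['cy'])/s['fy'],-1.]);T=np.array(s['T'])
    return T[:3,3],T[:3,:3]@d
def atz(s,uv,z):
    o,d=ray(s,uv);return o+d*(z-o[2])/d[2]
def tri(s1,u1,s2,u2):
    o1,d1=ray(s1,u1);o2,d2=ray(s2,u2)
    t=np.linalg.lstsq(np.c_[d1,-d2],o2-o1,rcond=None)[0]
    a,b=o1+d1*t[0],o2+d2*t[1];return (a+b)/2,np.linalg.norm(a-b)
E
python3 - <<'E'
from h import *
np.set_printoptions(precision=4,suppress=True)
S={}
for c in('scene','top'):
    s=S[c]=snapshot(c);cv2.imwrite(f'pics/{c}1.png',s['img'][...,::-1])
P={}
for n in['guard_middle','guard_hinge','start_top','stop_top','water_top','desk','lap_grinder','start_box','goblet','paste','tumbler','cone','stone']:
    r=[]
    for c in S:
        l=finder.landmark_of(c,n); r.append(l[0] if l else None)
    print(n,[(np.round(x['xy'],1),round(x['confidence'],2)) if x else None for x in r],end=' ')
    if all(r):print(*tri(S['scene'],r[0]['xy'],S['top'],r[1]['xy']))
    else:print()
o=robot.get_obs();print({k:o[k] for k in('time','tool_pos','ee_rot','wrist_force','width')})
E
```

```text
guard_middle [(array([351.5, 202.2]), 0.85), (array([183.6, 185.5]), 0.86)] [0.5889 0.204  0.1726] 0.002368931301158612
guard_hinge [(array([356.6, 254.6]), 0.73), (array([188.6, 143.2]), 0.92)] [0.6971 0.205  0.092 ] 0.005857705119125838
start_top [(array([208.6, 243.3]), 0.61), (array([359. , 194.9]), 0.72)] [ 0.5878 -0.1764  0.0639] 0.004906898471838332
stop_top [(array([176.6, 243.7]), 0.59), (array([394.1, 196.6]), 0.89)] [ 0.5832 -0.2582  0.07  ] 0.00020776451342723666
water_top [(array([349.6, 206.6]), 0.66), (array([414. , 239.4]), 0.35)] [ 0.5922 -0.0171  0.3539] 0.4365623983091406
desk [(array([182.4, 245.1]), 0.74), (array([384.7, 220.3]), 0.95)] [ 0.535  -0.2536  0.0004] 0.0007736353746501915
lap_grinder [(array([339. , 235.9]), 0.66), None] 
start_box [(array([208.4, 247.5]), 0.56), (array([355.4, 194.2]), 0.82)] [ 0.5912 -0.1749  0.0488] 0.002556664500682504
goblet [(array([233.8, 319.7]), 0.59), (array([326.6, 119.3]), 0.69)] [ 0.7866 -0.1205 -0.0054] 0.009216411750301367
paste [(array([186.2, 318.7]), 0.78), (array([375.1, 123. ]), 0.65)] [ 0.775  -0.2384  0.0068] 0.008214475202038692
tumbler [(array([196.5, 221.1]), 0.8), (array([368.1, 234.6]), 0.76)] [ 0.4968 -0.2033  0.0526] 0.005280322912703589
cone [(array([157.8, 224.6]), 0.83), (array([407.9, 238.4]), 0.85)] [ 0.4883 -0.3065  0.0415] 0.01936653979908945
stone [(array([320.1, 313.5]), 0.67), (array([245.8, 111.2]), 0.7)] [0.8026 0.0884 0.005 ] 0.007920027100499926
{'time': 1.4, 'tool_pos': array([ 0.1656, -0.5245,  0.2055]), 'ee_rot': array([3.1415, 0.    , 0.3058]), 'wrist_force': array([-0.1705, -0.1862, -0.9216]), 'width': 0.09365786988344726}
```

View pics/scene1.png

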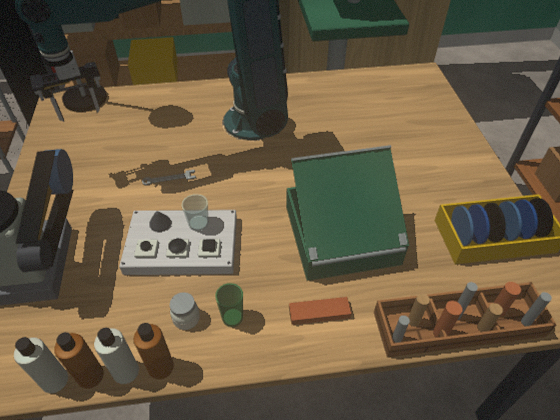

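View pics/top1.png

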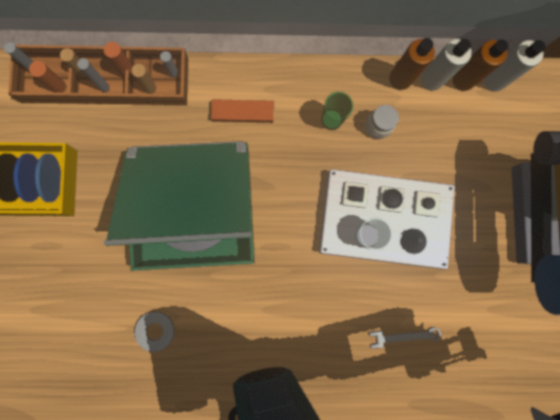

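The scene camera shows the square button at (208,247), the mushroom at (178,246) and the round one at (147,246). In the top view they are at (355,194), (392,198) and (428,203). The raised guard is at top (185,190), with its hinge at the top edge (188,148). The landmarks triangulate to these spots, except `water_top`, which is wrong. I'll raise the tool, close the fingers and square up the yaw.

drive_tool(deltas="0 0 -0.4 0 0 0.065 0; 0 0 -0.8 0 0 0.13 0; 0 0 -1 0 0 0.1947 0; 0 0 -1 0 0 0.1947 0")

```text
time: 1.8
tool_pos: [0.1659, -0.5258, 0.3099]
ee_rot: [3.133, -0.002, 0.0]
wrist_force: [0.4, -0.9, -0.2]
width: 0.0652
finger_force: 0.0
```

```bash
python3 - <<'E'
from h import *
np.set_printoptions(precision=4,suppress=True)
for c in('scene','top'):
    s=snapshot(c)
    for n,z in[('start_top',.065),('stop_top',.065),('water_top',.065),('start_box',.04),('guard_hinge',.0855),('desk',0)]:
        for d in finder.landmark_of(c,n)[:1]: print(c,n,round(d['confidence'],2),atz(s,d['xy'],z))
    for n,z in[('start',.065),('stop',.065),('water',.065)]:
        for d in finder.masks_of(c,n)[:1]: print(c,n,d['confidence'],d['xy'],atz(s,d['xy'],z))
E
```

```text
scene start_top 0.64 [ 0.5863 -0.1679  0.065 ]
scene stop_top 0.68 [ 0.5776 -0.2533  0.065 ]
scene water_top 0.54 [ 0.558 -0.341  0.065]
scene start_box 0.75 [ 0.5788 -0.1797  0.04  ]
scene guard_hinge 0.56 [0.69   0.2093 0.0855]
scene desk 0.83 [ 0.5208 -0.2583  0.    ]
scene start 0.52 [208.5, 244.3] [ 0.5926 -0.1742  0.065 ]
scene stop 0.78 [174.3, 248.8] [ 0.5956 -0.2648  0.065 ]
scene water 0.59 [145.4, 247.2] [ 0.5801 -0.3412  0.065 ]
top start_top 0.57 [ 0.5866 -0.1744  0.065 ]
top stop_top 0.71 [ 0.589  -0.2626  0.065 ]
top water_top 0.54 [ 0.5691 -0.3438  0.065 ]
top start_box 0.66 [ 0.5895 -0.1756  0.04  ]
top guard_hinge 0.92 [0.6998 0.2095 0.0855]
top desk 0.62 [ 0.5345 -0.2516  0.    ]
top start 0.52 [357.1, 191.2] [ 0.5959 -0.1744  0.065 ]
top stop 0.78 [392.8, 200.4] [ 0.5751 -0.2565  0.065 ]
top water 0.44 [428.6, 203.3] [ 0.5688 -0.3394  0.065 ]
```

drive_tool(deltas="0.2 -0.4 -0.2 0 0 0 0; 0.4 -0.8 -0.4 0 0 0 0; 0.45 -1 -0.5 0 0 0 0")

```text
time: 3.1
tool_pos: [0.2119, -0.4225, 0.3582]
ee_rot: [3.139, -0.002, 0.002]
wrist_force: [0.2, -0.3, 0.4]
width: 0.001
finger_force: 0.0
```

drive_tool(deltas="0.2 -0.4 0 0 0 0 0; 0.4 -0.8 0 0 0 0 0; 0.45 -1 0 0 0 0 0")

```text
time: 3.4
tool_pos: [0.2567, -0.322, 0.3564]
ee_rot: [3.14, -0.002, 0.003]
wrist_force: [-0.7, -0.4, -0.3]
width: 0.0007
finger_force: 0.0
```

drive_tool(deltas="0.2 -0.4 0 0 0 0 0; 0.4 -0.8 0 0 0 0 0; 0.45 -1 0 0 0 0 0")

```text
time: 3.7
tool_pos: [0.3014, -0.2219, 0.356]
ee_rot: [3.141, -0.002, 0.003]
wrist_force: [-0.6, -0.4, 0.2]
width: 0.0003
finger_force: 0.0
```

drive_tool(deltas="0.2 -0.4 0 0 0 0 0; 0.4 -0.8 0 0 0 0 0; 0.45 -1 0 0 0 0 0")

```text
time: 4.0
tool_pos: [0.3464, -0.1219, 0.3557]
ee_rot: [-3.141, -0.001, 0.003]
wrist_force: [1.0, -0.5, -0.8]
width: 0.0006
finger_force: 0.0
```

drive_tool(deltas="0.2 -0.4 0 0 0 0 0; 0.4 -0.8 0 0 0 0 0; 0.45 -1 0 0 0 0 0")

```text
time: 4.3
tool_pos: [0.3914, -0.0219, 0.3553]
ee_rot: [-3.141, -0.0, 0.003]
wrist_force: [0.7, 0.2, 0.3]
width: -0.0
finger_force: 0.0
```

drive_tool(deltas="0.2 -0.4 0 0 0 0 0; 0.4 -0.8 0 0 0 0 0; 0.45 -1 0 0 0 0 0")

```text
time: 4.6
tool_pos: [0.4365, 0.0783, 0.3548]
ee_rot: [-3.141, 0.001, 0.003]
wrist_force: [0.2, -0.3, 0.1]
width: 0.0004
finger_force: 0.0
```

drive_tool(deltas="0.3 -0.4 0 0 0 0 0; 0.6 -0.8 0 0 0 0 0; 0.75 -1 0 0 0 0 0; 0.75 -1.0 0 0 0 0 0")

```text
time: 5.0
tool_pos: [0.5117, 0.1779, 0.3533]
ee_rot: [3.141, 0.003, 0.004]
wrist_force: [0.2, -0.2, -0.0]
width: 0.0006
finger_force: 0.0
```

drive_tool(deltas="0 -0.25 0.25 0 0 0 0; 0 -0.25 0.5 0 0 0 0; 0 -0.25 0.6 0 0 0 0; 0 -0.25 0.6 0 0 0 0")

```text
time: 5.4
tool_pos: [0.5096, 0.1995, 0.294]
ee_rot: [3.14, 0.003, -0.001]
wrist_force: [-0.5, -0.3, -0.5]
width: 0.0003
finger_force: 0.0
```

```bash
python3 - <<'E'
from h import *
a=snapshot('scene')['img'];cv2.imwrite('pics/s2.png',a[...,::-1])
E
```

```text
(no output)
```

View pics/s2.png

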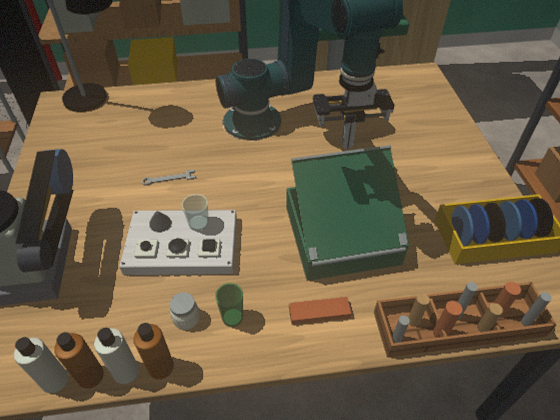

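The closed tip is above the guard's near edge at about (347,150). I'll go 25 mm further in, then descend.

drive_tool(deltas="0.25 0 0 0 0 0 0; 0.25 0 0.3 0 0 0 0; 0.25 0 0.5 0 0 0 0; 0.25 0 0.6 0 0 0 0; 0.25 0 0.7 0 0 0 0")

```text
time: 5.95
tool_pos: [0.5362, 0.2001, 0.2267]
ee_rot: [-3.141, -0.003, -0.001]
wrist_force: [-0.0, -0.8, -0.9]
width: 0.0002
finger_force: 0.0
```

drive_tool(deltas="0 0 0.07 0 0 0 0; 0 0 0.14 0 0 0 0; 0 0 0.21 0 0 0 0; 0 0 0.28 0 0 0 0; 0 0 0.35 0 0 0 0")

```text
time: 6.45
tool_pos: [0.5359, 0.2006, 0.1907]
ee_rot: [-3.141, -0.001, 0.0]
wrist_force: [-0.7, -0.3, 2.1]
width: 0.0005
finger_force: 0.8
```

drive_tool(deltas="0 0 0.08 0 0 0 0; 0 0 0.16 0 0 0 0; 0 0 0.24 0 0 0 0; 0 0 0.32 0 0 0 0; 0 0 0.4 0 0 0 0")

```text
time: 6.95
tool_pos: [0.5354, 0.2005, 0.1496]
ee_rot: [3.141, 0.0, 0.0]
wrist_force: [-0.4, 0.3, 2.5]
width: 0.0009
finger_force: 0.8
```

drive_tool(deltas="0 0 0.08 0 0 0 0; 0 0 0.16 0 0 0 0; 0 0 0.24 0 0 0 0; 0 0 0.32 0 0 0 0; 0 0 0.4 0 0 0 0")

```text
time: 7.45
tool_pos: [0.5355, 0.2005, 0.1097]
ee_rot: [3.141, 0.0, -0.0]
wrist_force: [-0.6, -0.3, 1.7]
width: 0.0004
finger_force: 0.8
```

drive_tool(deltas="0 0 0.03 0 0 0 0; 0 0 0.06 0 0 0 0; 0 0 0.09 0 0 0 0; 0 0 0.12 0 0 0 0; 0 0 0.15 0 0 0 0")

```text
time: 7.95
tool_pos: [0.5357, 0.2005, 0.0955]
ee_rot: [3.142, -0.0, 0.0]
wrist_force: [-1.1, -0.1, 0.7]
width: 0.0005
finger_force: 0.7
```

drive_tool(deltas="0 0 0.01 0 0 0 0; 0 0 0.02 0 0 0 0; 0 0 0.03 0 0 0 0")

```text
time: 8.25
tool_pos: [0.5356, 0.2005, 0.0925]
ee_rot: [3.142, -0.0, -0.0]
wrist_force: [-1.0, -0.7, 1.5]
width: 0.0003
finger_force: 0.7
```

drive_tool(deltas="0 0 0.005 0 0 0 0; 0 0 0.01 0 0 0 0; 0 0 0.015 0 0 0 0")

```text
time: 8.55
tool_pos: [0.5356, 0.2005, 0.091]
ee_rot: [3.142, -0.0, -0.0]
wrist_force: [-0.8, 0.2, 1.1]
width: 0.0003
finger_force: 0.7
```

drive_tool(deltas="0 0 0.005 0 0 0 0; 0 0 0.005 0 0 0 0; 0 0 0.005 0 0 0 0")

```text
time: 8.85
tool_pos: [0.5356, 0.2005, 0.0908]
ee_rot: [3.142, -0.0, -0.0]
wrist_force: [-1.8, -0.7, 4.4]
width: 0.0002
finger_force: 1.8
```

drive_tool(deltas="0 0 0.005 0 0 0 0; 0 0 0.005 0 0 0 0; 0 0 0.005 0 0 0 0")

```text
time: 9.15
tool_pos: [0.5357, 0.2005, 0.0908]
ee_rot: [3.142, -0.0, -0.0]
wrist_force: [-3.1, -0.4, 5.9]
width: 0.0005
finger_force: 2.7
```

drive_tool(deltas="0 0 0.01 0 0 0 0; 0 0 0.02 0 0 0 0; 0 0 0.02 0 0 0 0")

```text
time: 9.45
tool_pos: [0.5357, 0.2005, 0.0906]
ee_rot: [-3.141, -0.001, 0.0]
wrist_force: [-5.4, -0.9, 11.6]
width: 0.0006
finger_force: 6.0
```

Resistance at z = 0.0906 means the guard is at its hard stop. Now I'll lift and travel to the desk.

drive_tool(deltas="0 0 -0.05 0 0 0 0; 0 0 -0.3 0 0 0 0; 0 0 -0.7 0 0 0 0; 0 0 -1 0 0 0 0")

```text
time: 9.85
tool_pos: [0.5362, 0.2005, 0.1892]
ee_rot: [-3.141, -0.001, -0.0]
wrist_force: [0.6, -0.9, 1.0]
width: 0.0005
finger_force: 0.0
```

drive_tool(deltas="0.1 0.4 0 0 0 0 0; 0.1 0.8 0 0 0 0 0; 0.1 1 0 0 0 0 0")

```text
time: 10.15
tool_pos: [0.5462, 0.0979, 0.1876]
ee_rot: [3.14, -0.001, -0.002]
wrist_force: [0.3, -0.5, 0.3]
width: 0.0004
finger_force: 0.0
```

drive_tool(deltas="0.1 0.4 0 0 0 0 0; 0.1 0.8 0 0 0 0 0; 0.1 1 0 0 0 0 0")

```text
time: 10.45
tool_pos: [0.5559, -0.0026, 0.1871]
ee_rot: [3.14, 0.0, -0.003]
wrist_force: [0.6, 0.1, -0.3]
width: 0.0006
finger_force: 0.0
```

drive_tool(deltas="0 0.4 0 0 0 0 0; 0 0.8 0 0 0 0 0; 0 1 0 0 0 0 0; 0 1 0 0 0 0 0")

```text
time: 10.85
tool_pos: [0.5556, -0.1023, 0.187]
ee_rot: [3.141, 0.001, -0.004]
wrist_force: [0.8, 0.2, 0.0]
width: 0.0004
finger_force: 0.0
```

```bash
python3 - <<'E'
from h import *
from scipy.spatial.transform import Rotation as R
np.set_printoptions(precision=4,suppress=True)
s=snapshot('top');cv2.imwrite('pics/t3.png',s['img'][...,::-1])
for n in('guard_middle','guard_hinge'):print(n,[atz(s,d['xy'],.0905) for d in finder.landmark_of('top',n)[:1]])
s2=snapshot('scene')
a=finder.landmark_of('top','guard_middle');b=finder.landmark_of('scene','guard_middle')
if a and b: print('gm',tri(s2,b[0]['xy'],s,a[0]['xy']))
o=robot.get_obs();w=snapshot('wrist');cv2.imwrite('pics/w3.png',w['img'][...,::-1])
T=np.eye(4);T[:3,:3]=R.from_euler('xyz',o['ee_rot']).as_matrix();T[:3,3]=o['tool_pos'];T=T@np.array(w['hand_eye'])
print(o['tool_pos'])
def wz(uv,z):
    p=np.array([(uv[0]-w['cx'])/w['fx'],(uv[1]-w['cy'])/w['fy']]);r=np.linalg.norm(p)
    q=p/r*np.sin(r);d=T[:3,:3]@np.array([q[0],-q[1],-np.cos(r)]);return T[:3,3]+d*(z-T[2,3])/d[2]
for n,z in[('start_top',.065),('start_box',.04),('stop_top',.065),('water_top',.065)]:
    for d in finder.landmark_of('wrist',n)[:1]:print(n,d['confidence'],d['xy'],wz(d['xy'],z))
for n in('start','stop','water'):
    for d in finder.masks_of('wrist',n)[:1]:print(n,d['confidence'],d['xy'],wz(d['xy'],.06))
E
```

```text
guard_middle [array([0.5613, 0.2076, 0.0905])]
guard_hinge [array([0.69  , 0.2113, 0.0905])]
gm (array([0.5613, 0.205 , 0.0858]), np.float64(0.0066058976952302634))
[ 0.5557 -0.0982  0.1879]
start_top 0.57 [357.0, 172.8] [ 0.5891 -0.1749  0.065 ]
start_box 0.97 [349.9, 167.8] [ 0.5904 -0.1734  0.04  ]
stop_top 0.87 [432.8, 182.4] [ 0.5818 -0.2571  0.065 ]
water_top 0.67 [496.9, 198.9] [ 0.5661 -0.3462  0.065 ]
stop 0.59 [431.0, 184.1] [ 0.5791 -0.2578  0.06  ]
water 0.95 [491.2, 195.4] [ 0.5689 -0.3407  0.06  ]
```

View pics/t3.png

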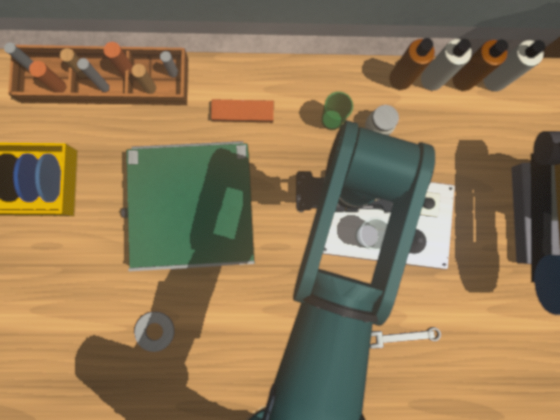

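View pics/w3.png

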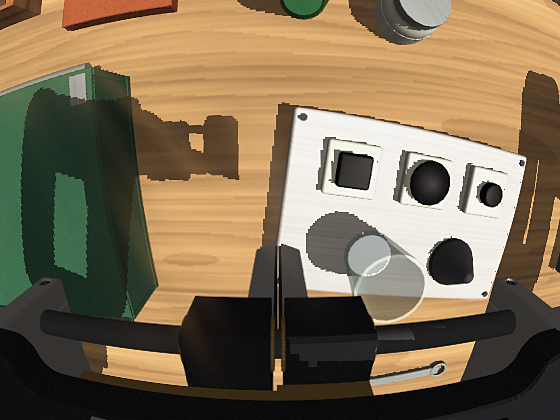

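The guard lies flat on the pan in the top view. The wrist view shows the square button at (355,171), left of the mushroom (430,183) and the round one (490,195). Start is at (0.589, -0.174), the same as from the other cameras.

drive_tool(deltas="0.17 0.37 0 0 0 0 0; 0.33 0.75 0 0 0 0 0; 0.33 0.75 0 0 0 0 0")

```text
time: 11.85
tool_pos: [0.5893, -0.1786, 0.1867]
ee_rot: [3.14, 0.001, -0.004]
wrist_force: [0.5, 0.5, -0.3]
width: 0.0007
finger_force: 0.0
```

drive_tool(deltas="0 0 0.3 0 0 0 0; 0 0 0.6 0 0 0 0; 0 0 0.9 0 0 0 0; 0 0 1 0 0 0 0; 0 0 1 0 0 0 0")

```text
time: 12.35
tool_pos: [0.5872, -0.1736, 0.086]
ee_rot: [-3.14, 0.004, 0.0]
wrist_force: [0.8, -0.4, 0.6]
width: 0.0004
finger_force: 0.0
```

drive_tool(deltas="0 0 0.05 0 0 0 0; 0 0 0.1 0 0 0 0; 0 0 0.15 0 0 0 0; 0 0 0.19 0 0 0 0; 0 0 0.19 0 0 0 0")

```text
time: 12.85
tool_pos: [0.5882, -0.1744, 0.0684]
ee_rot: [-3.141, 0.001, -0.0]
wrist_force: [-0.7, -0.7, 0.6]
width: 0.0008
finger_force: 0.0
```

drive_tool(deltas="0 0 0.01 0 0 0 0; 0 0 0.02 0 0 0 0; 0 0 0.03 0 0 0 0; 0 0 0.04 0 0 0 0; 0 0 0.04 0 0 0 0")

```text
time: 13.35
tool_pos: [0.5887, -0.1746, 0.0652]
ee_rot: [3.141, -0.0, -0.0]
wrist_force: [-0.2, -0.5, 0.9]
width: 0.0002
finger_force: 0.7
```

drive_tool(deltas="0 0 0.01 0 0 0 0; 0 0 0.02 0 0 0 0; 0 0 0.03 0 0 0 0; 0 0 0.04 0 0 0 0; 0 0 0.05 0 0 0 0")

```text
time: 13.85
tool_pos: [0.5887, -0.1746, 0.0604]
ee_rot: [3.141, -0.001, -0.0]
wrist_force: [-1.6, 1.1, 4.2]
width: 0.0004
finger_force: 2.1
```

drive_tool(deltas="0 0 0.005 0 0 0 0; 0 0 0.01 0 0 0 0; 0 0 0.01 0 0 0 0")

```text
time: 14.15
tool_pos: [0.5887, -0.1746, 0.0593]
ee_rot: [3.141, -0.0, -0.0]
wrist_force: [-0.2, 0.7, 4.9]
width: 0.0008
finger_force: 2.4
```

drive_tool(deltas="0 0 0.005 0 0 0 0; 0 0 0.01 0 0 0 0; 0 0 0.01 0 0 0 0")

```text
time: 14.45
tool_pos: [0.5887, -0.1746, 0.0592]
ee_rot: [3.141, -0.001, -0.0]
wrist_force: [-2.3, 1.3, 8.9]
width: 0.0005
finger_force: 4.1
```

drive_tool(deltas="0 0 0.005 0 0 0 0; 0 0 0.01 0 0 0 0; 0 0 0.01 0 0 0 0; 0 0 0.01 0 0 0 0; 0 0 0.01 0 0 0 0")

```text
time: 14.95
tool_pos: [0.5888, -0.1746, 0.0592]
ee_rot: [3.141, -0.001, 0.0]
wrist_force: [-4.8, 1.4, 10.6]
width: 0.0007
finger_force: 5.6
```

drive_tool(deltas="0 0 0 0 0 0 0; 0 0 0 0 0 0 0; 0 0 0 0 0 0 0; 0 0 0 0 0 0 0; 0 0 0 0 0 0 0")

```text
time: 15.45
tool_pos: [0.5888, -0.1746, 0.0592]
ee_rot: [3.141, -0.001, 0.0]
wrist_force: [-4.5, 1.8, 10.8]
width: 0.0004
finger_force: 5.6
```

drive_tool(deltas="0 0 -0.05 0 0 0 0; 0 0 -0.2 0 0 0 0; 0 0 -0.5 0 0 0 0; 0 0 -0.8 0 0 0 0; 0 0 -1 0 0 0 0")

```text
time: 15.95
tool_pos: [0.5892, -0.1747, 0.1593]
ee_rot: [3.141, -0.002, -0.0]
wrist_force: [0.4, 1.0, -0.1]
width: 0.0001
finger_force: 0.0
```

drive_tool(deltas="0 0 -0.3 0 0 0 0; 0 0 -0.7 0 0 0 0; 0 0 -1 0 0 0 0; 0 0 -1 0 0 0 0; 0 0 -1 0 0 0 0")

```text
time: 16.45
tool_pos: [0.5888, -0.1746, 0.2572]
ee_rot: [3.141, -0.001, -0.0]
wrist_force: [-0.2, 0.6, -0.1]
width: 0.0003
finger_force: 0.0
```

```bash
python3 - <<'E'
from h import *
a=snapshot('scene')['img'];cv2.imwrite('pics/s4.png',a[...,::-1])
E
```

```text
(no output)
```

View pics/s4.png

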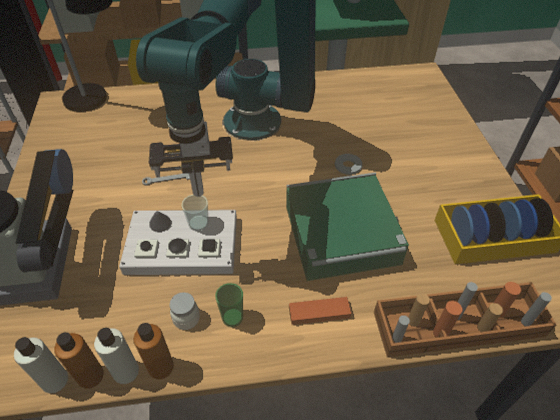

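The guard is flat at (345,220), the button is up at (208,247), nothing loose has moved, and the arm is clear.

```bash
python3 -c "
from h import *
print(robot.close_job())"
```

```text
the job is handed in; nothing more can be done
None
```

The guard was pushed shut to its hard stop, then the square button was pressed fully down, held about a second and released; the highest force read was about 13 N, nothing else was touched, and the job is handed in (no verdict came back).

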